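# Snap the pivot clip onto the songbird cam arbor

## Robot

A 7-joint arm with a two-finger parallel gripper is mounted at the origin on the work surface. World frame = base frame: x ahead of the robot, y to its left, z up, the work surface at z = 0. Lengths are in m, angles in rad, forces in N, time in s.
With the tool pointing down it reaches from about 0.4 to 0.875 m from the base axis. Payload 19.3 kg.
Tool frame: the origin (TCP) lies on the centre line of the jaws, within the pads' length; the fingertips stand 25 mm ahead of it and the grasp point (between the pads) lies 6 mm ahead of it (tips_ahead is the distance from the TCP to the fingertips, in m); z points along the fingers, y is the direction in which the jaws open and shut (so a half turn about z gives the same grasp; the last joint's range is limited). The gripper opens to 85 mm and grips with 20 to 120 N. Pads are 22 mm wide; open, the fingers measure 114 mm over their backs; the gripper's body (76 mm by 85 mm) begins 54 mm behind the grasp point. The pads swing forward as they close: fully open they stand 13 mm farther back than shut.
Start: joints at [-1.293, 0.521, -0.036, 1.599, 0.021, 1.021, -0.113], TCP at [0.213, 0.588, 0.256] pointing down, gripper open.
Joint ranges: [-2.91, 2.91], [-0.3, 2.13], [-1.5, 1.42], [0.17, 2.43], [-1.26, 4.41], [0.16, 1.93], [-2.52, 2.52]. Speed limits (rad/s): [1.89, 1.89, 2.39, 2.39, 3.01, 3.01, 3.01].

## Interface

Orientations are given as [roll, pitch, yaw] about the fixed x, y, z axes, in that order (R = Rz(yaw) Ry(pitch) Rx(roll)).
In Python, from workcell import observe, grab_frame, job_done, outline_of, tips_ahead gives the robot as it stands. The module is installed in compiled form; this text tells all that it offers.
- The arm moves only by the tool move_arm, never from a script. Its argument "motion" is a list of rows, each a list of 2 entries, a list of its own where there are three numbers: the shift along the world's x, y, z in mm, then the turn, a rotation vector about the world's x, y, z in rad. A call has 1 to 12 rows; each row is the pose to reach, as a shift and turn from the pose commanded when the call began; what a row does not reach only later rows make up. A row lasts 1/8 s, in which the tool goes at most 62.5 mm and 10.7 degrees, less where a joint would pass 70% of its speed; a pose out of reach is approached as far as the arm can. A call with a gripper value outside its range is refused whole. "jaw" is the finger opening in mm, from 0 to 85.4, set as the call begins (left out, the last holds). The fingers move at their own pace and stop on an object; "grip_force" is the grip in N (left out, the last holds). Time passes only in rows, so rows that repeat a pose let the fingers close. It gives the time, the measured TCP pose, the force and the opening at its end, in the units of the state.
- observe(): the state, without advancing time (a new reading comes with each control period).
- grab_frame(name): name is "side" or "top" or "wrist"; returns a dict with "frame" (420x560x3 uint8, red, green, blue), "fx", "fy", "cx", "cy" (pixels), "T" (4x4, takes a point from camera to world coordinates); the wrist camera has in their place "mount" (4x4, takes a point from camera to tool coordinates, whose origin is the TCP and whose axes are the flange's). Camera axes: x right, y down, z forward; pixel columns grow to the right and rows downward; lengths in m; the calibration is good to about 2 mm. A picture is of the moment at which its call begins: read the wrist's pose just before it. There is no depth.
- job_done(): hands the job in, once; it reports no verdict.
Trained networks look in the newest picture that a camera, given by its name, has taken for a name from the list of things; names that differ only in an ending like _2 or _b are one class to them, and where a whole thing is asked for, a point or a joint stands for the part that bears it (a point fixed in the world has none). Each returns a list of dicts, best first, with "score" (0 to 1); they miss things now and then, are a little off and sometimes report something else, mostly with a low value. They report only what shows in the picture. A call takes as long as a camera call. They do not tell look-alikes from the thing itself.
- outline_of(label, camera): "pixels" (420x560 bool, what is visible of it) and "pixel" ([column, row] in pixels, amid what is visible of it).
The state is a dict: "clock": time; "qpos": joint angles; "qd": joint speeds; "joint_efforts": joint torques, N m; "position": TCP position; "tool_rot": TCP orientation; "force": force on the tool from outside, world axes, zero at the start; "moment": the same for the moment, N m; "grip_width": finger opening in m.
Only numpy, scipy, OpenCV 4.12 (cv2) and the standard library are available. Lean on these libraries where they do the work, as an engineer would, in place of code of your own. Each camera call takes 0.05 s, during which the arm holds its last target.

## Task

Secure the snail cam on the setting stand: pick up the two-pronged fork tool from its green mat and use it, not the fingers, to push the blue-steel split clip along its channel onto the arbor until it snaps fully home in the groove. Then lay the fork back on the green mat, right way up, and leave the other things on the ledge where they are.

Things in the scene. Friction and masses are not known exactly. Their poses are not given: they have to be found in the camera images.
- stand: Fixed setting stand. Origin: on the table under the axis of its upright steel arbor; z up. Wooden base, x -100 to +45 mm, 72 mm wide, 28 mm high. On it a stepped brass snail cam (radius 38 to 56 mm round the arbor) and a pale steel loading tongue (x -118 to -25 mm, 84 mm wide), tops of both at z = 40 mm. The channel on the tongue leads in +x to the arbor.
- groove (a point): Point on the arbor's axis at the foot of its groove, 40 mm above the table; axes as the stand. The groove is 36 mm in diameter, z 40 to 54.5 mm above the table; above it a collar of 48 mm diameter and a small nut, top at 77 mm.
- channel_end (a point): Middle of the tongue's open end (stand x = -118 mm), on its top, 40 mm above the table; axes as the stand. From here the channel runs in +x between two rails, 82 mm long, 10 mm high, inner faces 35 mm to either side.
- clip: Loose blue-steel split clip, 75 mm long, 64 wide, 12 thick, 90 g, flat in the channel, mouth (+x) towards the arbor. Origin: underside, centre of the bore: on the arbor's axis (to 2 mm) when home; it starts 42 to 56 mm short. Two sprung arms reach to x = +22 mm; the mouth is 28 mm. The arbor spreads them from 29 mm short of home (push to about 10 N); they snap shut past it, then the back bar stops on the arbor.
- clip_back (a point): Middle of the back face of the clip's 64 mm wide back bar, at half thickness (6 mm up), 40 mm behind the clip's origin. Here the fork pushes, one prong on each side of the tail, which is 16 mm wide and stands 13 mm out of the middle of this face to the rear.
- clip_arm_l (a joint): Spread of the clip's left sprung arm (rad): 0 closed, about 0.09 as the nose passes the arbor, back to about 0 when snapped in.
- clip_arm_r (a joint): The same for the right arm.
- fork: Loose fork tool, 172 mm long, 160 g, level on the green mat. Origin: at the height of its underside, below the middle of the bone handle; x points to the prongs, z up. Handle 18 mm wide (y), x -50 to +42 mm, z 14 to 34 mm. Brass butt behind it, x -62 to -50 mm, z 0 to 34 mm, 22 mm wide. A cranked neck leads down to the steel head (cross bar x 72 to 86 mm, 52 mm wide).
- fork_grip (a point): Middle of the fork's handle, 24 mm above the fork's underside: grip here from above, across the 18 mm width. Axes as the fork.
- fork_tips (a point): Point midway between the tips of the two prongs, 110 mm ahead of the fork's origin and 6 mm above its underside. Prongs: 24 mm long, 12 mm high (from the underside up), each 14 mm wide, with a slot 24 mm wide between them.
- mat: Fixed green tool mat, 250 mm long (x), 120 mm wide (y), 4 mm thick. Origin: centre of its underside, on the table. The fork starts on it, roughly along its x, and must lie on it again at the end (handle middle at most 75 mm along and 50 mm across from the mat's centre).
- cage_door: Bystander: silver-plated birdcage door, 150 x 100 mm, 6 mm high, lying flat. Origin: centre of its underside.
- whistle: Bystander: copper whistle tube with a wooden end block, 140 mm long (x), 26 mm high. Origin: below its middle.
- burnisher: Bystander: burnisher with bone handle, 155 mm long (x), 16 mm high. Origin: below its middle.
- loupe: Bystander: jeweller's loupe of black horn, 48 mm across, 40 mm high. Origin: centre of its underside.
- spare_cam: Bystander: loose brass snail cam, about 80 mm across, 13 mm high, lying flat. Origin: centre of its underside.
- oil_jar: Bystander: small amber jar, 44 mm across, 55 mm high. Origin: centre of its underside.
There are look-alikes about, which are no part of the job. What is shaped like the clip but orange is not meant.

How it is judged:
On the way, in this order (a step that is already met when the one before it is completed fails the run):
1. the fork is held by the gripper and lifted clear of its mat (z of fork in the frame of mat above 0.03 m and contact force between the fingers and fork above 1 N), for 0.1 s.
2. the clip has snapped home on the arbor groove while the fork is in the gripper (horizontal distance between clip and groove below 0.004 m and z of clip in the frame of stand between 0.036 and 0.046 m and angle between clip's own z axis and vertical below 0.15 rad and value of joint each of clip_arm_l, clip_arm_r below 0.04 rad and contact force between the fingers and fork above 1 N), for 0.2 s.
At the end, for the whole second after the job is handed in: The clip lies flat in the arbor's groove with its origin within 4 mm of the arbor's axis and both arms closed (under 0.04 rad); the fork lies right way up, level, on the green mat (its origin within 75 mm along and 50 mm across of the mat's centre), released and at rest (horizontal distance between clip and groove below 0.004 m and z of clip in the frame of stand between 0.036 and 0.046 m and angle between clip's own z axis and vertical below 0.15 rad and value of joint each of clip_arm_l, clip_arm_r below 0.04 rad and x of fork in the frame of mat between -0.075 and 0.075 m and y of fork in the frame of mat between -0.05 and 0.05 m and z of fork in the frame of mat below 0.012 m and angle between fork's own z axis and vertical below 0.12 rad and linear speed of each of fork, clip below 0.02 m/s); the robot touches nothing.
It fails at once if the gripper or arm touches the clip instead of the fork (contact force between any of the fingers, the arm and clip above 0.5 N).
It fails at once if a bystander is moved by more than 30 mm (distance of any of cage_door, whistle, burnisher, loupe, spare_cam, oil_jar from where it was at the start of the episode above 0.03 m).
It also fails if it takes over 48 s, if anything falls off the work surface, if the arm or the gripper's body presses on something with over 40 N, if the wrist force passes 120 N, or if a joint passes its speed limit or range.

## Working session

There is one attempt and no reset: what is moved stays moved. The work goes in short steps, Python scripts to look and compute and a tool call to move; the robot and the scene stay as the last step left them, time stands still between calls to the robot, and variables do not carry over. Pictures are saved under pics/ and viewed, and the job is handed in when it is done.

Besides the shell and the picture viewer there is one more tool, called by a JSON object that holds its "method" and its "body". move_arm: Moves the arm, as the interface text tells. Its arguments: {"type":"object","properties":{"motion":{"type":"array"},"jaw":{"type":"number"},"grip_force":{"type":"number"}},"required":["motion"]}

```bash
mkdir -p pics; cat > h.py <<'E'
import numpy as np, cv2
from workcell import *
def save(name,im): cv2.imwrite('pics/'+name+'.png',cv2.cvtColor(im,cv2.COLOR_RGB2BGR))
def ray(f,px,T=None):
    T=f['T'] if T is None else T
    d=np.array([(px[0]-f['cx'])/f['fx'],(px[1]-f['cy'])/f['fy'],1.]); return T[:3,3],T[:3,:3]@d
def onz(f,px,z,T=None):
    o,d=ray(f,px,T); return o+d*(z-o[2])/d[2]
def proj(f,p,T=None):
    T=f['T'] if T is None else T
    c=T[:3,:3].T@(np.asarray(p)-T[:3,3]); return np.array([f['fx']*c[0]/c[2]+f['cx'],f['fy']*c[1]/c[2]+f['cy']])
E
python3 - <<'E'
from h import *
s=observe(); print(s)
for c in ['top','side','wrist']:
    f=grab_frame(c); save(c+'0',f['frame']); print(c,{k:f[k] for k in f if k!='frame'})
    for n in ['stand','clip','fork','mat','spare_cam','whistle','burnisher','loupe','oil_jar','cage_door']:
        print(n,[(round(r['score'],2),np.round(r['pixel']).tolist(),int(r['pixels'].sum())) for r in outline_of(n,c)])
E
```

```text
{'clock': 0.0, 'qpos': array([-1.29320124,  0.52201616, -0.03632573,  1.60000395,  0.02118704,
        1.02111821, -0.11281441]), 'qd': array([ 0.00149592,  0.00131084,  0.00030546, -0.00099393,  0.00079191,
       -0.00026815,  0.00053473]), 'joint_efforts': array([-6.51345526e-04, -9.27095175e+01,  1.97944410e+00, -3.69913137e+01,
        1.77708274e-02,  8.25129915e-03, -4.26990471e-05]), 'position': array([0.21293975, 0.5872705 , 0.25572585]), 'tool_rot': array([-3.14043384e+00,  7.36701981e-05,  2.79376492e+00]), 'force': array([ 0.65354478,  0.18484516, -0.43604993]), 'moment': array([-0.04326516, -0.02228185,  0.00058124]), 'grip_width': 0.08519677069702031}
top {'fx': 518.9874825172577, 'fy': 518.9874825172577, 'cx': 276.17369508885, 'cy': 208.34260819194515, 'T': array([[-0.00520112, -0.99219908,  0.12455498,  0.44529113],
       [-0.99998008,  0.00560602,  0.00290047,  0.0236866 ],
       [-0.0035761 , -0.12453741, -0.99220847,  1.18822405],
       [ 0.        ,  0.        ,  0.        ,  1.        ]])}
stand [(0.64, [246.0, 210.0], 2282)]
clip [(0.93, [271.0, 207.0], 438),
[... 1217 characters left out ...]
.0], 251), (0.69, [290.0, 199.0], 343), (0.59, [294.0, 356.0], 1060), (0.52, [301.0, 369.0], 6412)]
cage_door [(0.72, [358.0, 227.0], 470)]
wrist {'fx': 378.6882052046756, 'fy': 378.6882052046756, 'cx': 277.33632444796046, 'cy': 208.1048981215785, 'mount': array([[ 5.02760247e-04, -9.56515139e-01, -2.91682251e-01,
         7.48273692e-02],
       [ 9.99999758e-01,  6.21036236e-04, -3.12910492e-04,
         3.53889924e-04],
       [ 4.80448870e-04, -2.91682023e-01,  9.56515220e-01,
        -1.18095589e-01],
       [ 0.00000000e+00,  0.00000000e+00,  0.00000000e+00,
         1.00000000e+00]])}
stand []
clip []
fork []
mat []
spare_cam []
whistle []
burnisher []
loupe []
oil_jar []
cage_door []
```

View pics/top0.png

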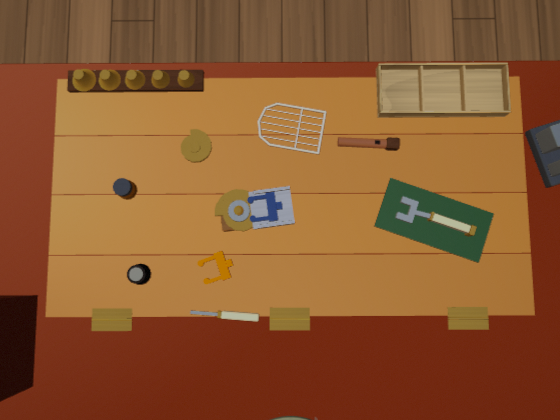

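View pics/side0.png

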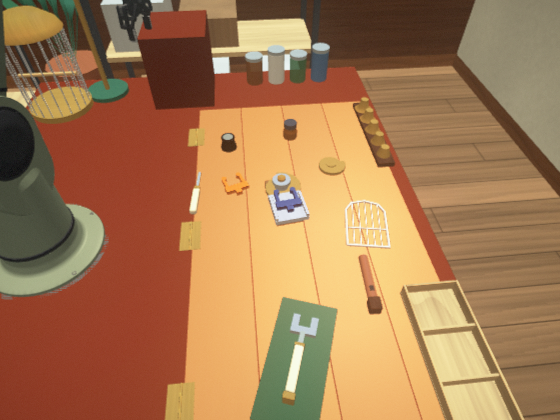

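```bash
python3 - <<'E'
import cv2
a=cv2.imread('pics/top0.png'); 
cv2.imwrite('pics/topcrop.png',cv2.resize(a[150:290,180:320],None,fx=4,fy=4,interpolation=cv2.INTER_CUBIC))
cv2.imwrite('pics/topfork.png',cv2.resize(a[140:290,370:500],None,fx=4,fy=4,interpolation=cv2.INTER_CUBIC))
E
```

```text
(no output)
```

View pics/topcrop.png

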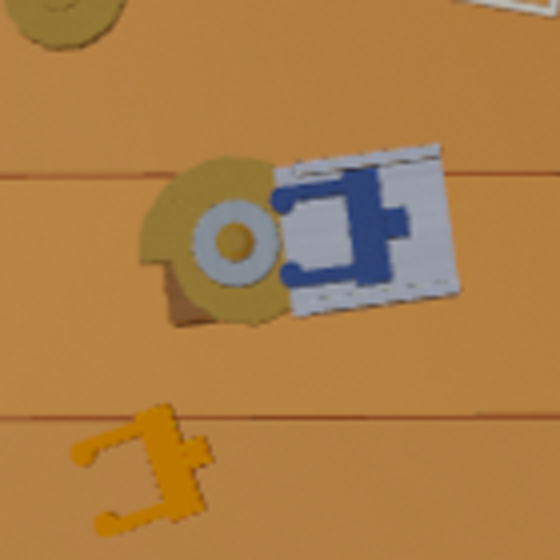

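View pics/topfork.png

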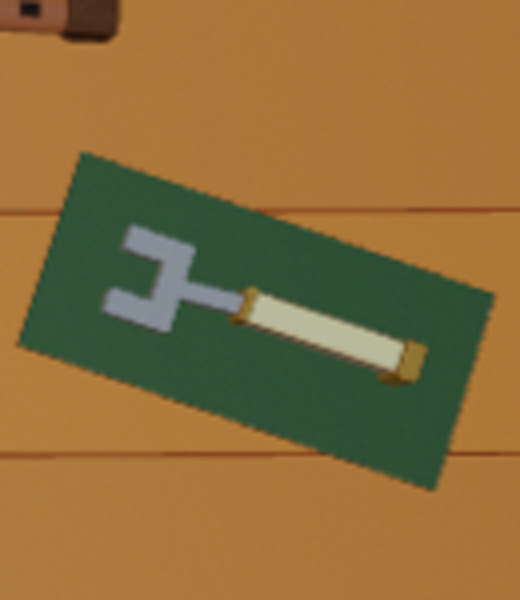

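```bash
cat > est.py <<'E'
from h import *
def rect(mask):
    m=mask.astype(np.uint8); c,_=cv2.findContours(m,cv2.RETR_EXTERNAL,cv2.CHAIN_APPROX_NONE)
    return max(c,key=cv2.contourArea)[:,0,:]
E
python3 - <<'E'
from est import *
f=grab_frame('top'); im=f['frame'].astype(int); hsv=cv2.cvtColor(f['frame'],cv2.COLOR_RGB2HSV)
L=lambda x,y,ox,oy:(ox+(x-1.5)/4,oy+(y-1.5)/4)
# mat
cs=[onz(f,L(*p,370,140),.004)[:2] for p in [(82,152),(494,294),(436,491),(19,346)]]
cs=np.array(cs); print('mat',cs.mean(0),cs, np.linalg.norm(np.diff(cs,axis=0),axis=1))
v=(cs[0]+cs[3]-cs[1]-cs[2]);print('mat yaw(to prong end)',np.arctan2(v[1],v[0]))
# fork handle centre line z=38 top
b=onz(f,L(397,358,370,140),.038); a=onz(f,L(250,307,370,140),.038); print('handle',a,b,np.arctan2(*(a-b)[[1,0]]),np.linalg.norm(a-b))
t=[onz(f,L(*p,370,140),.016) for p in [(126,237),(108,301)]];print('tips',t,np.mean(t,0))
# stand
for n,p in dict(r1=(437,145),r2=(460,293)).items(): print(n,onz(f,L(*p,180,150),.05))
print('collar',onz(f,L(236,242,180,150),.062),'nut',onz(f,L(236,241,180,150),.077))
print('clip bar back mid',onz(f,L(388,223,180,150),.052),'tail end',onz(f,L(410,222,180,150),.052))
print('bar corners',onz(f,L(378,168,180,150),.052),onz(f,L(389,283,180,150),.052))
E
```

```text
mat [ 0.56594921 -0.33397839] [[ 0.66413068 -0.2370285 ]
 [ 0.5800841  -0.4703904 ]
 [ 0.46791169 -0.43114312]
 [ 0.55167035 -0.19735156]] [0.24803549 0.11884022 0.24834251]
mat yaw(to prong end) 1.2259421092870266
handle [ 0.5696922  -0.32014982  0.038     ] [ 0.54077657 -0.40041774  0.038     ] 1.225029263710971 0.08531736444004376
tips [array([ 0.61258654, -0.2578428 ,  0.016     ]), array([ 0.57594776, -0.24634216,  0.016     ])] [ 0.59426715 -0.25209248  0.016     ]
r1 [ 0.63833645 -0.0014732   0.05      ]
r2 [ 0.55569001 -0.01345439  0.05      ]
collar [0.58320531 0.10910656 0.062     ] nut [0.5819119  0.10797094 0.077     ]
clip bar back mid [0.59452323 0.02597721 0.052     ] tail end [0.59501112 0.0138297  0.052     ]
bar corners [0.62527827 0.03135273 0.052     ] [0.56123644 0.02560391 0.052     ]
```

Clip candidates: blue clip in the stand's channel at top (271,207), which is the one to use, and the orange look-alike at (221,265), which is not. There is one fork, at (433,219) on the mat, and the crops confirm both choices. I'll look over the stand with the wrist camera on the way.

{"method": "move_arm", "body": {"motion": [[[15, -22, 0], [0, 0, -0.05]], [[46, -66, 0], [0, 0, -0.16]], [[80, -115, 0], [0, 0, -0.28]], [[115, -165, 0], [0, 0, -0.41]], [[150, -215, 0], [0, 0, -0.53]], [[185, -265, 0], [0, 0, -0.66]], [[220, -316, 0], [0, 0, -0.78]], [[255, -366, 0], [0, 0, -0.91]], [[290, -416, 0], [0, 0, -1.03]], [[325, -466, 0], [0, 0, -1.15]], [[355, -509, 0], [0, 0, -1.25]], [[367, -527, 0], [0, 0, -1.29]]], "jaw": 60}}

```text
clock: 3.2
position: [0.5812, 0.0577, 0.2563]
tool_rot: [3.141, 0.001, 1.499]
force: [-0.1, 0.4, 0.5]
grip_width: 0.06
```

{"method": "move_arm", "body": {"motion": [[[0, 0, 0], [0, 0, 0]]]}}

```text
clock: 3.32
position: [0.5803, 0.0596, 0.2561]
tool_rot: [-3.141, 0.0, 1.502]
force: [-0.7, 0.6, -0.2]
grip_width: 0.0599
```

```bash
cat >> h.py <<'E'
from scipy.spatial.transform import Rotation as Ro
def wrist():
    s=observe(); f=grab_frame('wrist'); M=np.eye(4); M[:3,:3]=Ro.from_euler('xyz',s['tool_rot']).as_matrix(); M[:3,3]=s['position']
    f['T']=M@f['mount']; return s,f
E
python3 - <<'E'
from h import *
import pickle
s,f=wrist(); print(s['clock'],s['position'],s['tool_rot'],s['force'],np.round(s['qpos'],2))
save('w1',f['frame']); pickle.dump(f,open('w1.pkl','wb'))
for n in ['stand','clip']: 
    for r in outline_of(n,'wrist'): print(n,r['score'],r['pixel'],r['pixels'].sum())
E
```

```text
3.325 [0.58032173 0.05958704 0.25607618] [-3.14138133e+00  3.82946915e-04  1.50204737e+00] [-0.66079388  0.58579169 -0.18418865] [-0.49  0.48  0.4   1.73 -0.22  0.97 -0.07]
stand 0.94 [283.6, 135.7] 14859
clip 0.64 [447.9, 10.8] 1684
clip 0.62 [142.6, 74.5] 3637
clip 0.58 [296.4, 198.1] 3073
```

View pics/w1.png

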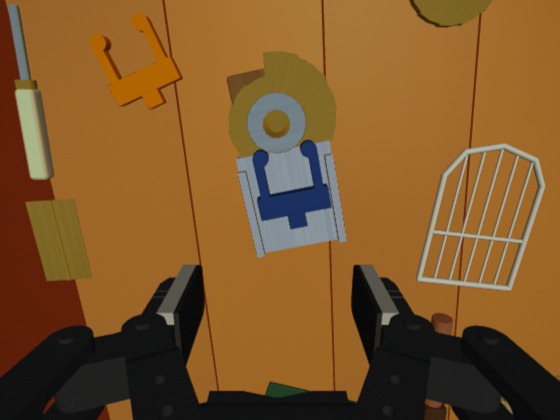

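```bash
python3 - <<'E'
import cv2
a=cv2.imread('pics/w1.png')
cv2.imwrite('pics/w1c.png',cv2.resize(a[80:260,215:355],None,fx=4,fy=4,interpolation=cv2.INTER_CUBIC)[:600] if 0 else cv2.resize(a[85:260,215:365],None,fx=3.4,fy=3.4,interpolation=cv2.INTER_CUBIC))
E
```

```text
(no output)
```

View pics/w1c.png

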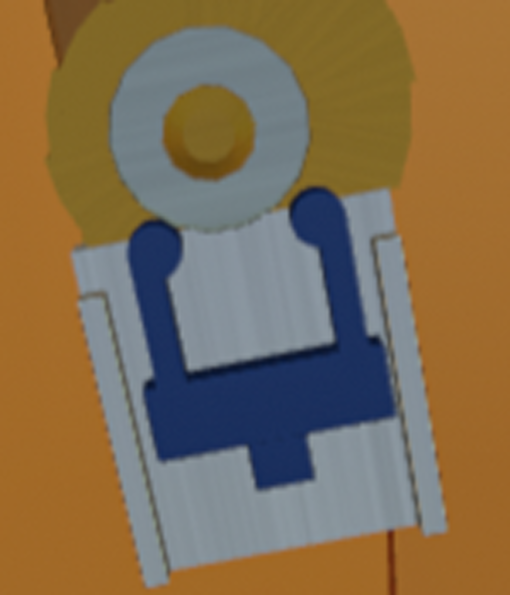

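```bash
python3 - <<'E'
from h import *
import pickle
f=pickle.load(open('w1.pkl','rb')); print('cam',f['T'][:3,3])
q=lambda p,z:onz(f,(215+(p[0]-1.2)/3.4,85+(p[1]-1.2)/3.4),z)
L=q((145,587),.05);R=q((446,530),.05);Lt=q((80,300),.05);Rt=q((398,234),.05)
print('end outer',L,R,np.linalg.norm(L-R),'mid',(L+R)/2)
e=R-L; print('yaw from end',np.arctan2(e[0]*1,-e[1])+0, )
for A,B in((L,Lt),(R,q((400,234),.05))):
    d=B-A; print('rail',np.arctan2(d[1],d[0]),np.linalg.norm(d))
for z in(.06,.066): print('collar',q((209,129),z))
print('nut',q((208,134),.077))
bl=q((159,461),.052);br=q((396,412),.052);print('bar back',bl,br,np.linalg.norm(bl-br),(bl+br)/2,np.arctan2((br-bl)[0],-(br-bl)[1]))
print('tail',q((285,484),.052))
E
```

```text
cam [0.58527308 0.13439433 0.37414327]
end outer [ 0.55634281 -0.01119582  0.05      ] [6.38935801e-01 9.73542316e-06 5.00000000e-02] 0.08334966116574422 mid [ 0.59763931 -0.00559304  0.05      ]
yaw from end 1.7056449721957903
rail 1.6926916063232635 0.08149267628772017
rail 1.6976698936314218 0.08169634060454538
collar [0.58243501 0.11091192 0.06      ]
collar [0.58248921 0.11136042 0.066     ]
nut [0.58228669 0.11109535 0.077     ]
bar back [0.56324661 0.02559554 0.052     ] [0.62608763 0.03486381 0.052     ] 0.06352082060391202 [0.59466712 0.03022968 0.052     ] 1.717228280629237
tail [0.59613119 0.01688661 0.052     ]
```

{"method": "move_arm", "body": {"motion": [[[-1, -20, 0], [0, 0, -0.01]], [[-4, -70, -5], [0, 0, -0.04]], [[-7, -125, -15], [0, 0, -0.08]], [[-10, -180, -25], [0, 0, -0.12]], [[-13, -235, -35], [0, 0, -0.16]], [[-16, -290, -45], [0, 0, -0.2]], [[-19, -345, -52], [0, 0, -0.24]], [[-22, -395, -56], [0, 0, -0.27]], [[-23, -417, -56], [0, 0, -0.28]], [[-23, -417, -56], [0, 0, -0.28]], [[-23, -417, -56], [0, 0, -0.28]]], "jaw": 50}}

```text
clock: 4.85
position: [0.5575, -0.355, 0.2004]
tool_rot: [-3.142, -0.001, 1.225]
force: [-0.4, -0.1, -0.8]
grip_width: 0.0503
```

```bash
python3 - <<'E'
from h import *
import pickle
s,f=wrist(); print(s['clock'],s['position'],s['tool_rot'],s['force'],np.round(s['qpos'],2),tips_ahead)
save('w2',f['frame']); pickle.dump(f,open('w2.pkl','wb'))
for r in outline_of('fork','wrist'): print(r['score'],r['pixel'],r['pixels'].sum())
E
```

```text
4.85 [ 0.55747277 -0.35504467  0.20036269] [-3.14156254e+00 -8.64941369e-04  1.22544987e+00] [-0.4217289  -0.0590927  -0.83203358] [ 0.2   0.68  0.45  1.57 -0.34  0.97  0.41] 0.025
0.74 [279.6, 136.2] 6363
```

View pics/w2.png

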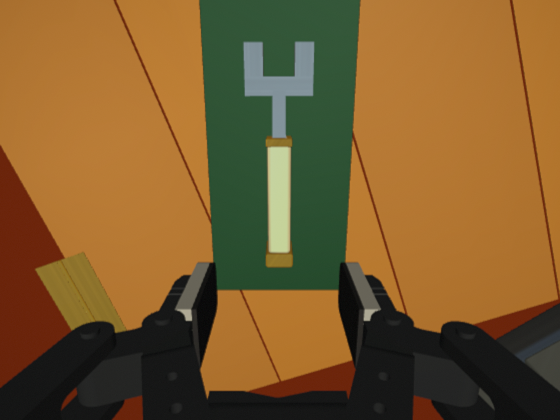

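```bash
python3 - <<'E'
from h import *
import pickle
f=pickle.load(open('w2.pkl','rb'))
a=onz(f,(279.3,138),.038);b=onz(f,(279.5,266.5),.038);print(a,b,np.linalg.norm(a-b),np.arctan2(*(a-b)[[1,0]]))
t1=onz(f,(253.5,42),.016);t2=onz(f,(304.5,42),.016);m=(t1+t2)/2;print(t1,t2,m)
print('fork yaw tips-butt',np.arctan2(*(m-b)[[1,0]]),np.linalg.norm((m-b)[:2]))
d=(m-b)[:2];d/=np.linalg.norm(d);print('origin',m[:2]-.11*d, b[:2]+.062*d)
E
```

```text
[ 0.57293531 -0.31499852  0.038     ] [ 0.53829993 -0.41236644  0.038     ] 0.10334467802361094 1.2290379427175377
[ 0.57785919 -0.24505787  0.016     ] [ 0.61321573 -0.25776003  0.016     ] [ 0.59553746 -0.25140895  0.016     ]
fork yaw tips-butt 1.2291355915013387 0.17083164214412427
origin [ 0.55868171 -0.3550509 ] [ 0.55907317 -0.35395007]
```

{"method": "move_arm", "body": {"motion": [[[2, 1, -30], [0, 0, 0.004]], [[2, 1, -75], [0, 0, 0.004]], [[2, 1, -120], [0, 0, 0.004]], [[2, 1, -150], [0, 0, 0.004]], [[2, 1, -163], [0, 0, 0.004]], [[2, 1, -166], [0, 0, 0.004]], [[2, 1, -166], [0, 0, 0.004]]]}}

```text
clock: 5.82
position: [0.5596, -0.3556, 0.0354]
tool_rot: [3.14, 0.0, 1.228]
force: [0.4, 0.2, 0.1]
grip_width: 0.0498
```

{"method": "move_arm", "body": {"motion": [[[0, 0, 0], [0, 0, 0]], [[0, 0, 0], [0, 0, 0]], [[0, 0, 0], [0, 0, 0]], [[0, 0, 0], [0, 0, 0]], [[0, 0, 0], [0, 0, 0]], [[0, 0, 0], [0, 0, 0]]], "jaw": 10, "grip_force": 80}}

```text
clock: 6.58
position: [0.5595, -0.3556, 0.0353]
tool_rot: [3.14, -0.0, 1.228]
force: [-1.3, 1.6, 9.6]
grip_width: 0.0166
```

{"method": "move_arm", "body": {"motion": [[[0, 0, 5], [0, 0, 0]], [[0, 0, 20], [0, 0, 0]], [[0, 0, 45], [0, 0, 0]], [[0, 0, 70], [0, 0, 0]], [[0, 0, 90], [0, 0, 0]], [[0, 0, 100], [0, 0, 0]], [[0, 0, 100], [0, 0, 0]], [[0, 0, 100], [0, 0, 0]]]}}

```text
clock: 7.58
position: [0.5587, -0.3552, 0.1335]
tool_rot: [-3.14, -0.0, 1.228]
force: [-0.2, -0.9, -1.7]
grip_width: 0.0166
```

```bash
python3 - <<'E'
from h import *
import pickle
s,f=wrist(); print(s['clock'],s['position'],s['tool_rot'],s['force'],s['moment'],s['grip_width'],np.round(s['qpos'],2))
save('w3',f['frame']); pickle.dump(f,open('w3.pkl','wb'))
E
```

```text
7.575 [ 0.55872867 -0.35517186  0.13348781] [-3.14045201e+00 -2.11273018e-04  1.22778374e+00] [-0.24387725 -0.87907868 -1.68668901] [-0.01709811 -0.00968131 -0.00268758] 0.016614276426208708 [ 0.22  0.76  0.41  1.61 -0.38  0.85  0.44]
```

View pics/w3.png

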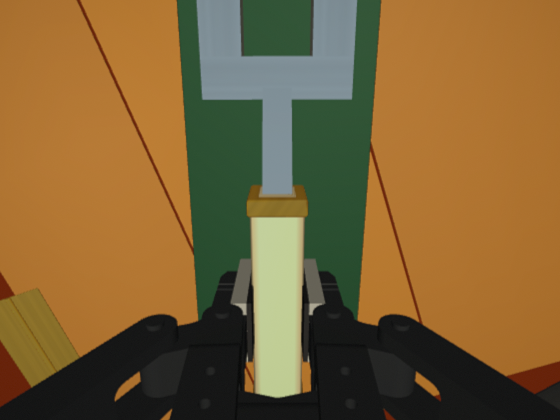

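```bash
cat > frk.py <<'E'
from h import *
import pickle,sys
f=pickle.load(open('w3.pkl','rb')); T=f['mount']
# tool frame: z forward(down). plane tool z
for h in (.0193,):
  for n,p in dict(slotL=(241,56),slotR=(314.5,56),barL=(202,99.5),barR=(352.5,99)).items():
    print(n,np.round(onz(f,p,h,T)*1000,1))
for n,p in dict(hL=(247,216),hR=(307.5,216)).items(): print(n,np.round(onz(f,p,-.0027,T)*1000,1))
E
python3 frk.py
```

```text
slotL [ 86.6 -12.7  19.3]
slotR [86.6 12.2 19.3]
barL [ 72.4 -26.7  19.3]
barR [72.6 25.8 19.3]
hL [ 36.9 -10.1  -2.7]
hR [36.9  9.3 -2.7]
```

{"method": "move_arm", "body": {"motion": [[[2, 12, 0], [0, 0, 0.02]], [[8, 42, 0], [0, 0, 0.08]], [[15, 77, 0], [0, 0, 0.14]], [[22, 112, 0], [0, 0, 0.205]], [[29, 147, 0], [0, 0, 0.27]], [[36, 182, 0], [0, 0, 0.335]], [[43, 217, 0], [0, 0, 0.4]], [[49, 245, 0], [0, 0, 0.45]], [[51, 257, -5], [0, 0, 0.472]], [[51, 257, -15], [0, 0, 0.472]], [[51, 257, -20], [0, 0, 0.472]], [[51, 257, -20], [0, 0, 0.472]]]}}

```text
clock: 9.12
position: [0.6095, -0.0996, 0.1137]
tool_rot: [-3.14, 0.0, 1.698]
force: [0.3, 0.0, -0.4]
grip_width: 0.0163
```

```bash
python3 - <<'E'
from h import *
import pickle
s,f=wrist(); print(s['clock'],s['position'],s['tool_rot'],s['force'],s['moment'],s['grip_width'],np.round(s['qpos'],2))
save('w4',f['frame']); pickle.dump(f,open('w4.pkl','wb'))
f=grab_frame('side'); save('s4',cv2.resize(f['frame'][120:300,180:400],None,fx=3.3,fy=3.3,interpolation=cv2.INTER_CUBIC))
E
```

```text
9.125 [ 0.60948321 -0.09964754  0.11365561] [-3.14042166e+00  2.91560043e-04  1.69787885e+00] [ 0.27775184  0.03804629 -0.38619831] [-0.07667603  0.00089701  0.014506  ] 0.016261123581659334 [-0.13  0.71  0.3   1.74 -0.29  0.73  0.44]
```

View pics/w4.png

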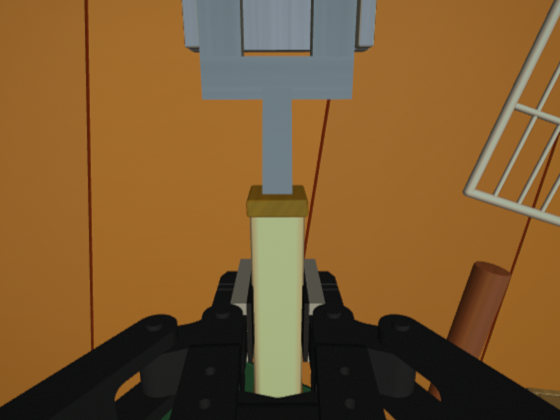

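View pics/s4.png

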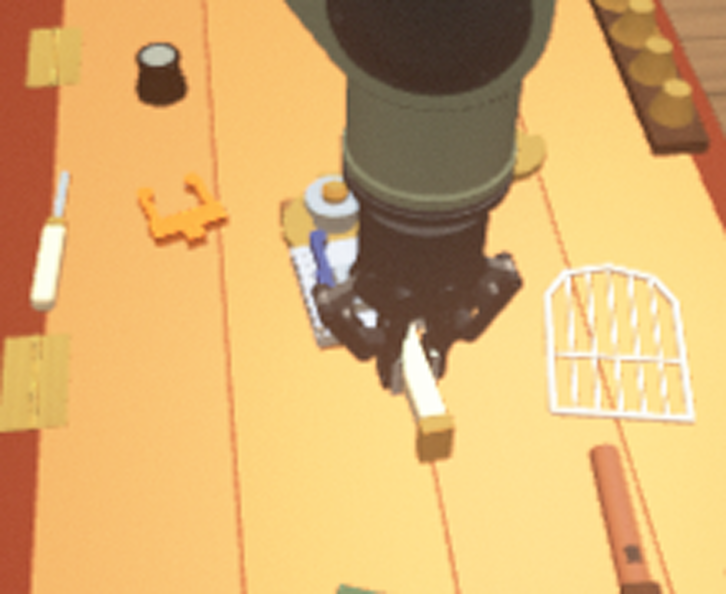

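{"method": "move_arm", "body": {"motion": [[[0, 0, -10], [0, 0, 0]], [[0, 0, -25], [0, 0, 0]], [[0, 0, -35], [0, 0, 0]], [[0, 0, -39], [0, 0, 0]], [[0, 0, -40], [0, 0, 0]], [[0, 0, -40], [0, 0, 0]]]}}

```text
clock: 9.98
position: [0.6102, -0.0984, 0.0745]
tool_rot: [3.141, 0.0, 1.7]
force: [0.0, -0.8, -1.4]
grip_width: 0.0167
```

```bash
python3 - <<'E'
from h import *
import pickle
s,f=wrist(); print(s['clock'],s['position'],s['tool_rot'],s['force'],s['moment'],s['grip_width'])
save('w5',f['frame']); pickle.dump(f,open('w5.pkl','wb'))
f=grab_frame('top'); save('t5',cv2.resize(f['frame'][150:290,200:340],None,fx=4,fy=4,interpolation=cv2.INTER_CUBIC))
E
```

```text
9.975 [ 0.61020537 -0.09844157  0.07451675] [3.14125269e+00 9.39761958e-05 1.69976784e+00] [ 3.76652590e-04 -7.86197029e-01 -1.40509312e+00] [-0.03914043 -0.05873391 -0.05470427] 0.016708932003250136
```

View pics/w5.png

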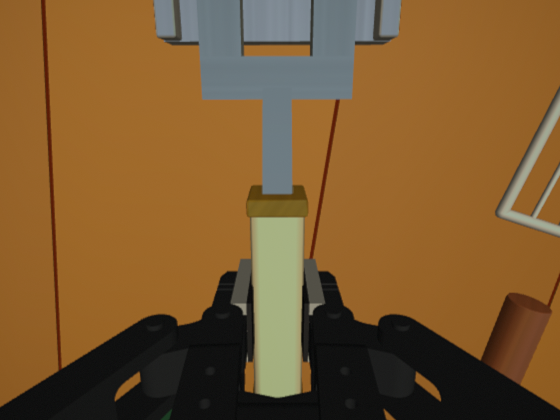

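View pics/t5.png

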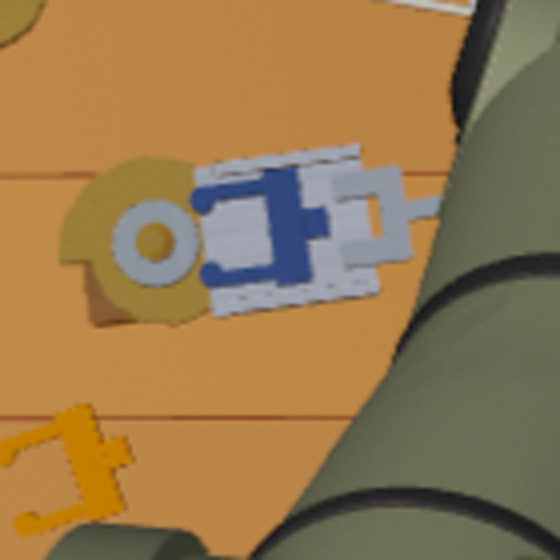

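{"method": "move_arm", "body": {"motion": [[[-0.6, 5, -1.5], [0, 0, 0]], [[-1.3, 10, -1.5], [0, 0, 0]], [[-1.9, 15, -1.5], [0, 0, 0]], [[-2.6, 20, -1.5], [0, 0, 0]], [[-3.2, 25, -1.5], [0, 0, 0]], [[-3.9, 30, -1.5], [0, 0, 0]], [[-3.9, 30, -1.5], [0, 0, 0]]]}}

```text
clock: 10.95
position: [0.6061, -0.0679, 0.0728]
tool_rot: [-3.141, -0.0, 1.7]
force: [-0.1, -0.3, -1.3]
grip_width: 0.0166
```

```bash
python3 - <<'E'
from h import *
s=observe(); print(s['clock'],s['position'],s['tool_rot'],s['force'],s['moment'],s['grip_width'])
f=grab_frame('top'); save('t6',cv2.resize(f['frame'][150:290,200:340],None,fx=4,fy=4,interpolation=cv2.INTER_CUBIC))
E
```

```text
10.95 [ 0.60611227 -0.06787152  0.07276333] [-3.14148783e+00 -2.13375603e-04  1.70035081e+00] [-0.10911282 -0.2929315  -1.307595  ] [ 0.01608706 -0.01836299 -0.01085894] 0.016608040660123384
```

View pics/t6.png

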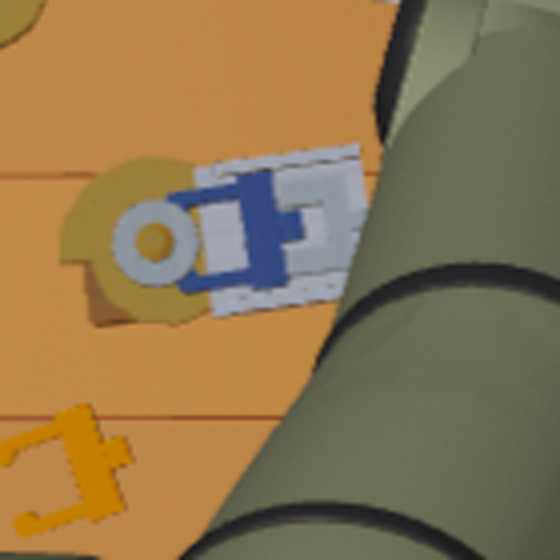

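{"method": "move_arm", "body": {"motion": [[[-0.5, 4, 0], [0, 0, 0]], [[-1, 8, 0], [0, 0, 0]], [[-1.6, 12, 0], [0, 0, 0]], [[-2.1, 16, 0], [0, 0, 0]], [[-2.6, 20, 0], [0, 0, 0]], [[-3.1, 24, 0], [0, 0, 0]], [[-3.5, 27, 0], [0, 0, 0]], [[-3.6, 28, 0], [0, 0, 0]], [[-3.6, 28, 0], [0, 0, 0]]]}}

```text
clock: 12.12
position: [0.6026, -0.0404, 0.0728]
tool_rot: [-3.142, -0.0, 1.7]
force: [-0.3, -0.3, -0.9]
grip_width: 0.0169
```

```bash
python3 - <<'E'
from h import *
s=observe(); print(s['clock'],s['position'],s['tool_rot'],s['force'],s['moment'],s['grip_width'])
f=grab_frame('top'); save('t7',cv2.resize(f['frame'][150:290,200:340],None,fx=4,fy=4,interpolation=cv2.INTER_CUBIC))
E
```

```text
12.125 [ 0.60255438 -0.04035315  0.07279274] [-3.14157715e+00 -3.31967822e-05  1.69984946e+00] [-0.30707246 -0.28520755 -0.9425423 ] [-0.02970146 -0.03024718  0.00911362] 0.01688322990957538
```

View pics/t7.png

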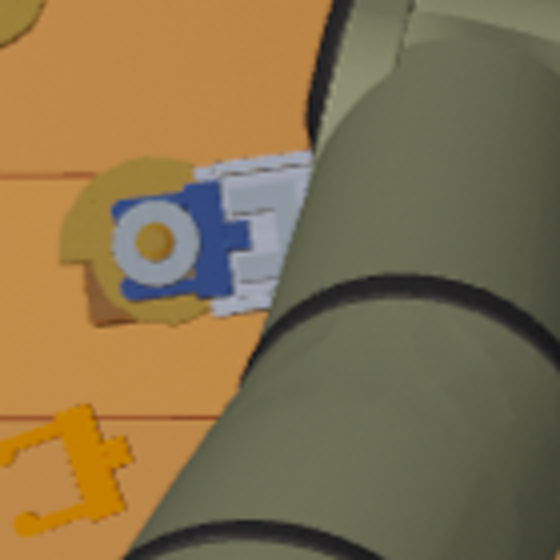

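{"method": "move_arm", "body": {"motion": [[[-0.1, 1, 0], [0, 0, 0]], [[-0.3, 2, 0], [0, 0, 0]], [[-0.3, 2.5, 0], [0, 0, 0]], [[-0.3, 2.5, 0], [0, 0, 0]]]}}

```text
clock: 12.68
position: [0.6023, -0.0379, 0.0728]
tool_rot: [3.142, -0.0, 1.7]
force: [-0.1, -0.3, -1.8]
grip_width: 0.0167
```

{"method": "move_arm", "body": {"motion": [[[-0.1, 0.7, 0], [0, 0, 0]], [[-0.2, 1.5, 0], [0, 0, 0]], [[-0.2, 1.5, 0], [0, 0, 0]]]}}

```text
clock: 13.05
position: [0.6021, -0.0369, 0.0729]
tool_rot: [3.141, 0.001, 1.699]
force: [0.8, -3.8, -0.8]
grip_width: 0.0168
```

```bash
python3 - <<'E'
from h import *
s=observe(); print(s['clock'],s['position'],s['force'],s['moment'],s['grip_width'])
f=grab_frame('top'); save('t8',cv2.resize(f['frame'][170:250,210:290],None,fx=7,fy=7,interpolation=cv2.INTER_CUBIC))
f=grab_frame('side'); save('s8',cv2.resize(f['frame'][150:250,240:340],None,fx=6,fy=6,interpolation=cv2.INTER_CUBIC))
E
```

```text
13.05 [ 0.60207316 -0.03693625  0.07286752] [ 0.75785952 -3.80694138 -0.75387153] [-0.93059018 -0.14911718  0.00521942] 0.01681576135253929
```

View pics/t8.png

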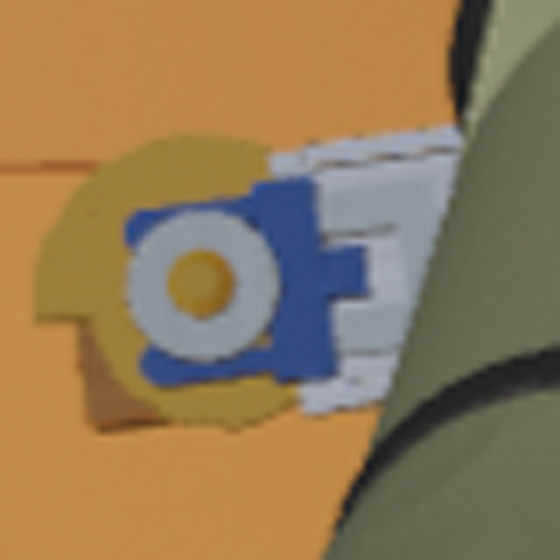

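View pics/s8.png

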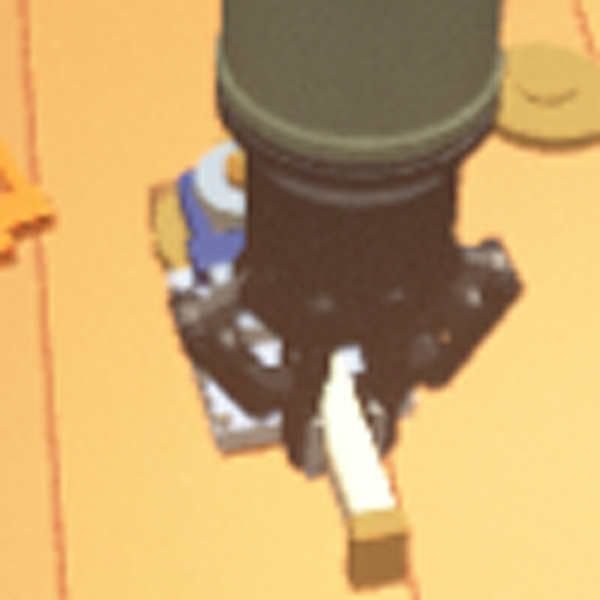

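{"method": "move_arm", "body": {"motion": [[[-0.1, 0.7, 0], [0, 0, 0]], [[-0.2, 1.5, 0], [0, 0, 0]], [[-0.2, 1.5, 0], [0, 0, 0]], [[-0.2, 1.5, 0], [0, 0, 0]]]}}

```text
clock: 13.65
position: [0.602, -0.0367, 0.073]
tool_rot: [3.141, 0.002, 1.698]
force: [1.3, -11.7, 0.8]
grip_width: 0.0171
```

```bash
python3 - <<'E'
from h import *
s=observe(); print(s['clock'],s['position'],s['force'],s['moment'],s['grip_width'])
E
```

```text
13.65 [ 0.60203782 -0.0367313   0.07303994] [  1.30982415 -11.7009782    0.83629279] [-2.47919062 -0.21010689  0.0816821 ] 0.017093590273006835
```

{"method": "move_arm", "body": {"motion": [[[0.6, -4, 0], [0, 0, 0]], [[1.5, -12, 0], [0, 0, 0]], [[3, -24, 0], [0, 0, 0]], [[4.6, -36, 0], [0, 0, 0]], [[5.8, -45, 8], [0, 0, 0]], [[6.4, -50, 25], [0, 0, 0]], [[6.4, -50, 45], [0, 0, 0]], [[6.4, -60, 60], [0, 0, 0]], [[6.4, -70, 60], [0, 0, 0]], [[6.4, -70, 60], [0, 0, 0]]]}}

```text
clock: 14.9
position: [0.6079, -0.106, 0.1326]
tool_rot: [-3.141, 0.0, 1.698]
force: [-0.2, -0.5, -2.2]
grip_width: 0.0168
```

```bash
python3 - <<'E'
from h import *
import pickle
s,f=wrist(); print(s['clock'],s['position'],s['tool_rot'],s['force'],s['moment'],s['grip_width'])
save('w9',f['frame']); pickle.dump(f,open('w9.pkl','wb'))
f=grab_frame('top'); save('t9',cv2.resize(f['frame'][170:250,210:310],None,fx=7,fy=7,interpolation=cv2.INTER_CUBIC))
E
```

```text
14.9 [ 0.60792139 -0.10603723  0.13258585] [-3.14124838e+00  2.91970286e-04  1.69847175e+00] [-0.1961075  -0.48337509 -2.17656075] [-0.00333628  0.00631092 -0.00603528] 0.016806340332947974
```

View pics/t9.png

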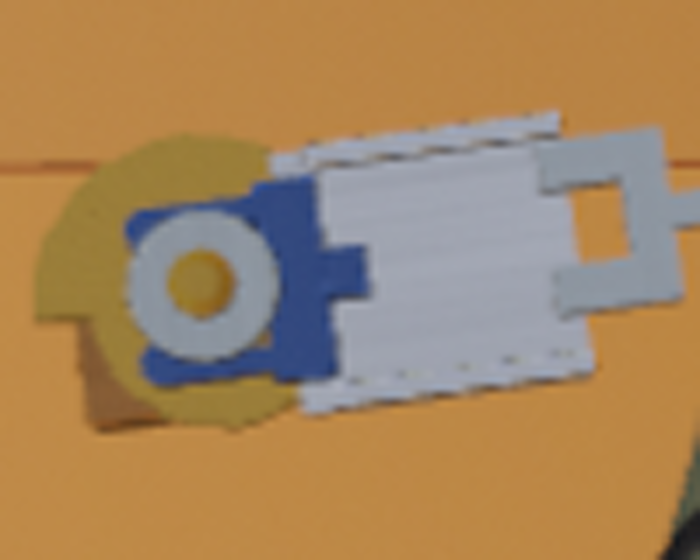

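View pics/w9.png

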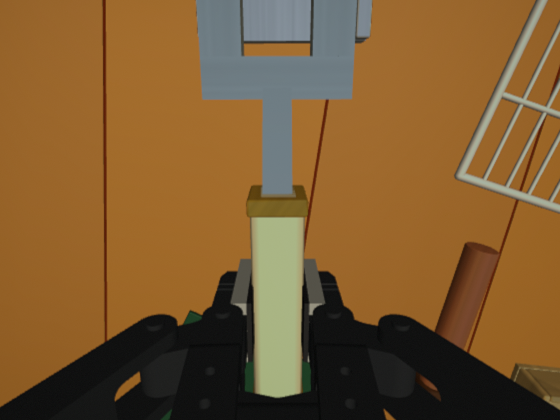

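```bash
python3 - <<'E'
from h import *
f=grab_frame('top')
q=lambda p,z:onz(f,(210+(p[0]-3)/7,170+(p[1]-3)/7),z)[:2]
u=np.array([-.1288,.9917]);v=np.array([-u[1],u[0]])
a=q((204,284),.066); a2=np.array([.5825,.111])
tail=q((368,272),.052)
for n,p in dict(bt=(320,177),bb=(338,376),tail=(368,272),noseT=(128,232),noseB=(143,364),barT0=(253,186),barB0=(275,378)).items():
    d=q(p,.052)-a; print(n,np.round([d@u*1000,d@v*1000],1))
print(a)
E
```

```text
bt [-39.8 -30.7]
bb [-37.3  32.7]
tail [-50.9   1.3]
noseT [ 22.5 -21.5]
noseB [23.  20.7]
barT0 [-18.4 -30.7]
barB0 [-17.6  30.7]
[0.58267518 0.10860843]
```

{"method": "move_arm", "body": {"motion": [[[-2, -12, 0], [0, 0, -0.02]], [[-8, -42, 2], [0, 0, -0.08]], [[-15, -77, 2], [0, 0, -0.14]], [[-22, -112, 2], [0, 0, -0.205]], [[-29, -147, 2], [0, 0, -0.27]], [[-36, -182, 2], [0, 0, -0.335]], [[-43, -217, 2], [0, 0, -0.4]], [[-48, -240, 0], [0, 0, -0.45]], [[-49, -250, -5], [0, 0, -0.472]], [[-49, -250, -20], [0, 0, -0.472]], [[-49, -250, -45], [0, 0, -0.472]], [[-49, -250, -65], [0, 0, -0.472]]]}}

```text
clock: 16.55
position: [0.5595, -0.3531, 0.0658]
tool_rot: [-3.14, -0.001, 1.23]
force: [0.2, 0.4, -1.5]
grip_width: 0.0165
```

{"method": "move_arm", "body": {"motion": [[[0, 0, -10], [0, 0, 0]], [[0, 0, -20], [0, 0, 0]], [[0, 0, -27], [0, 0, 0]], [[0, 0, -30], [0, 0, 0]], [[0, 0, -31.5], [0, 0, 0]], [[0, 0, -31.5], [0, 0, 0]], [[0, 0, -31.5], [0, 0, 0]]]}}

```text
clock: 17.42
position: [0.5593, -0.355, 0.0366]
tool_rot: [3.141, 0.0, 1.228]
force: [0.2, -0.0, -1.5]
grip_width: 0.017
```

{"method": "move_arm", "body": {"motion": [[[0, 0, -0.7], [0, 0, 0]], [[0, 0, -1.2], [0, 0, 0]], [[0, 0, -1.2], [0, 0, 0]]]}}

```text
clock: 17.8
position: [0.5593, -0.355, 0.0353]
tool_rot: [3.141, -0.0, 1.228]
force: [-0.8, 1.3, 4.1]
grip_width: 0.017
```

{"method": "move_arm", "body": {"motion": [[[0, 0, 0], [0, 0, 0]], [[0, 0, 0], [0, 0, 0]], [[0, 0, 0], [0, 0, 0]], [[0, 0, 0], [0, 0, 0]], [[0, 0, 0], [0, 0, 0]]], "jaw": 45}}

```text
clock: 18.42
position: [0.5592, -0.3549, 0.0351]
tool_rot: [-3.142, 0.0, 1.228]
force: [-0.2, -0.3, 0.5]
grip_width: 0.0452
```

{"method": "move_arm", "body": {"motion": [[[0, 0, 5], [0, 0, 0]], [[0, 0, 25], [0, 0, 0]], [[0, 0, 55], [0, 0, 0]], [[0, 0, 90], [0, 0, 0]], [[0, 0, 125], [0, 0, 0]], [[0, 0, 155], [0, 0, 0]], [[0, 0, 165], [0, 0, 0]], [[0, 0, 165], [0, 0, 0]], [[0, 0, 165], [0, 0, 0]]]}}

```text
clock: 19.55
position: [0.5589, -0.3546, 0.1992]
tool_rot: [-3.14, -0.0, 1.228]
force: [0.3, 0.2, 0.0]
grip_width: 0.045
```

```bash
python3 - <<'E'
from h import *
import pickle
s,f=wrist(); print(s['clock'],s['position'],s['force'],s['grip_width'])
save('w10',f['frame'])
f=grab_frame('top'); save('t10',f['frame']); f=grab_frame('side'); save('s10',f['frame'])
E
```

```text
19.55 [ 0.55889804 -0.35461164  0.19921147] [0.2719581  0.18508031 0.00074494] 0.044992627834649725
```

View pics/w10.png

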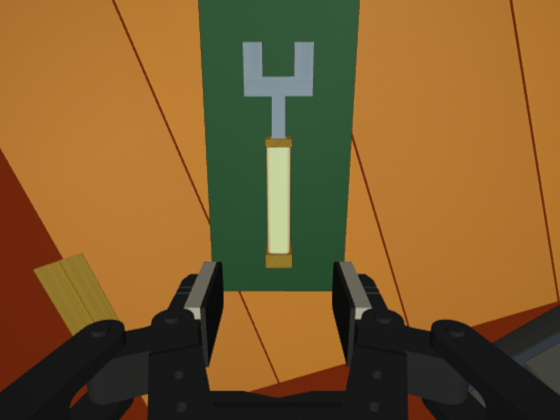

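View pics/t10.png

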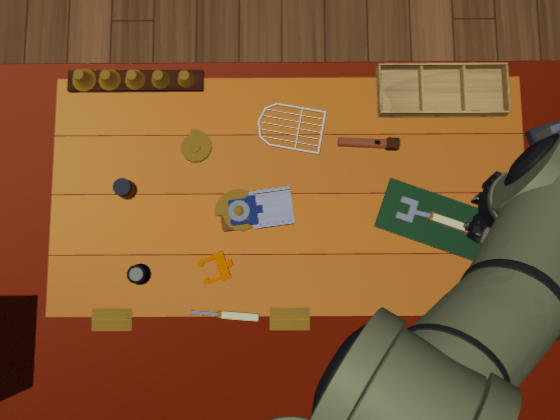

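View pics/s10.png

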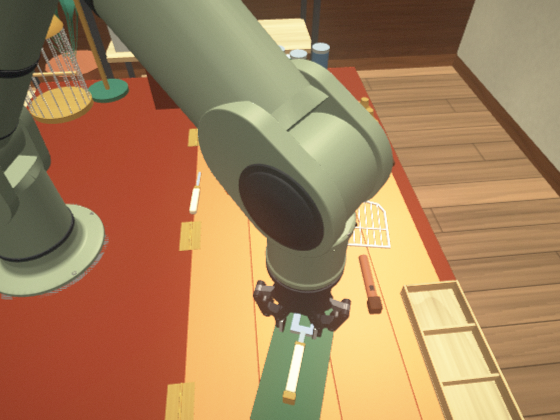

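The fork is back on its mat in its first pose, and the bystanders look unmoved. There is time left for a close check of the clip.

{"method": "move_arm", "body": {"motion": [[[1, 15, 5], [0, 0, 0.02]], [[4, 65, 20], [0, 0, 0.06]], [[7, 120, 40], [0, 0, 0.12]], [[10, 175, 56], [0, 0, 0.18]], [[13, 230, 56], [0, 0, 0.24]], [[16, 285, 56], [0, 0, 0.3]], [[19, 340, 56], [0, 0, 0.36]], [[21, 385, 56], [0, 0, 0.42]], [[22, 400, 56], [0, 0, 0.45]], [[22, 400, 56], [0, 0, 0.45]], [[22, 400, 56], [0, 0, 0.45]]]}}

```text
clock: 21.08
position: [0.5811, 0.0436, 0.2562]
tool_rot: [-3.142, 0.001, 1.676]
force: [0.0, -0.3, -0.7]
grip_width: 0.0451
```

```bash
python3 - <<'E'
from h import *
import pickle
s,f=wrist(); print(s['clock'],s['position'],s['force'])
pickle.dump(f,open('w11.pkl','wb'))
save('w11',cv2.resize(f['frame'][60:235,195:365],None,fx=3.4,fy=3.4,interpolation=cv2.INTER_CUBIC))
E
```

```text
21.075 [0.58111633 0.04361459 0.25622036] [ 0.0458574  -0.31003326 -0.74647886]
```

View pics/w11.png

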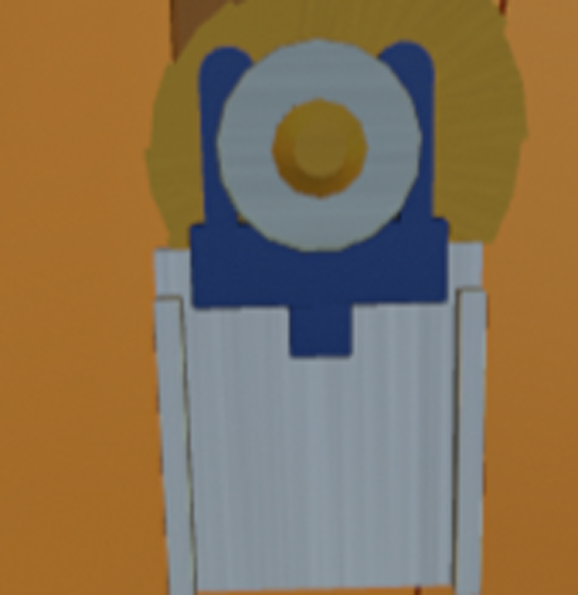

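```bash
python3 - <<'E'
from h import *
import pickle
f=pickle.load(open('w11.pkl','rb'));q=lambda p,z:onz(f,(195+(p[0]-1.2)/3.4,60+(p[1]-1.2)/3.4),z)[:2]
u=np.array([-.1288,.9917]);v=np.array([-u[1],u[0]]);a=q((319,145),.066)
print(a)
for n,p in dict(bl=(193,308),br=(447,301),tail=(320,356),nl=(199,75),nr=(434,75),rl=(206,222),rr=(431,218),top=(228,46),topr=(406,41)).items():
    d=q(p,.052)-a;print(n,np.round([d@u*1000,d@v*1000],1))
E
```

```text
[0.58242001 0.11151706]
bl [-38.9  31.7]
br [-38.6 -31.8]
tail [-51.8   0.2]
nl [16.3 27.9]
nr [ 15.  -27.9]
rl [-17.9  27.6]
rr [-18.2 -27.6]
top [22.7 20.8]
topr [ 22.8 -21.2]
```

```bash
python3 - <<'E'
from h import *
print(job_done(), observe()['clock'])
E
```

```text
the job is handed in; nothing more can be done
the job is handed in; nothing more can be done
```

The clip is home on the arbor and the fork is back on the green mat. I handed the job in at about 21 s; no verdict was reported. I gripped the fork by its handle, lifted it and pushed the blue clip along the channel with the prongs either side of the tail. It came to a hard stop at about 12 N, and I then laid the fork back in its original pose and released it.

Last checks:
- **Clip:** a wrist close-up puts it about 1 mm past nominal home, centred to about 0.2 mm, with both arms parallel to within about 0.01 rad. The top camera agrees to about 0.5 mm. I did not measure the clip's height or tilt; it looks flat in the pictures.
- **Fork:** it lies right way up on the mat, about 20 mm from the centre along it. The wrist picture matches the one from before the pick.
- **Bystanders:** in the last top picture they look where they were at the start, judged by eye. In the last side picture the arm hides some of them.
- **Robot:** the gripper was clear, with no contact force.

No check failed. One reading I did not follow up was a brief 9.6 N upward force as the fingers first closed on the fork. It was gone after the lift.

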